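# Find the cored carrier by weight and show it to the camera

## Task

One of the three look-alike green carriers standing in the wooden stands has a steel core hidden inside and is more than twice as heavy as the other two: heft them to find it, take it out of its stand and hold it up in front of the inspection camera, foot bar down and level, centred on the lens at the camera's focus distance and with its face square to the lens. Leave the other two standing in their own stands, do not knock the camera, and leave everything else on the table where it is. Finish while still holding the heavy carrier steadily there: do not put it down or let it go.

Things in the scene. Friction and masses are not known exactly. Their poses are not given: they have to be found in the camera images.
- carrier_a: Green moulded grid plate standing on edge in its stand: 10 mm thick (x, face normal), 110 wide (y), 110 tall (z), four windows, 20 mm top and foot bars. Origin: middle of the foot's underside; centre 55 mm above. Grip: pinch the top bar (middle 100 mm above the origin) across its thickness, from above. All three look the same, faces alike; one weighs 0.51-0.69 kg, the others 0.18-0.26 kg.
- carrier_b: Green moulded grid plate standing on edge in its stand: 10 mm thick (x, face normal), 110 wide (y), 110 tall (z), four windows, 20 mm top and foot bars. Origin: middle of the foot's underside; centre 55 mm above. Grip: pinch the top bar (middle 100 mm above the origin) across its thickness, from above. All three look the same, faces alike; one weighs 0.51-0.69 kg, the others 0.18-0.26 kg.
- carrier_c: Green moulded grid plate standing on edge in its stand: 10 mm thick (x, face normal), 110 wide (y), 110 tall (z), four windows, 20 mm top and foot bars. Origin: middle of the foot's underside; centre 55 mm above. Grip: pinch the top bar (middle 100 mm above the origin) across its thickness, from above. All three look the same, faces alike; one weighs 0.51-0.69 kg, the others 0.18-0.26 kg.
- center_a (a point): Centre of carrier_a's grid (where its cross bars cross), axes as the carrier's: x normal to the face, y along its width, z from foot to top.
- center_b (a point): Centre of carrier_b's grid (where its cross bars cross), axes as the carrier's: x normal to the face, y along its width, z from foot to top.
- center_c (a point): Centre of carrier_c's grid (where its cross bars cross), axes as the carrier's: x normal to the face, y along its width, z from foot to top.
- stand_a: Fixed wooden stand, 70 (x) by 110 mm (y), base 12 mm thick, upright slot along its y, 14 mm wide, 25 mm deep (rails' top 37 mm above the table). Origin: middle of its underside; the carrier's foot rests 12 mm above it; raised 12 mm the carrier is still guided by the slot. Each carrier starts in the stand of its own letter.
- stand_b: Fixed wooden stand, 70 (x) by 110 mm (y), base 12 mm thick, upright slot along its y, 14 mm wide, 25 mm deep (rails' top 37 mm above the table). Origin: middle of its underside; the carrier's foot rests 12 mm above it; raised 12 mm the carrier is still guided by the slot. Each carrier starts in the stand of its own letter.
- stand_c: Fixed wooden stand, 70 (x) by 110 mm (y), base 12 mm thick, upright slot along its y, 14 mm wide, 25 mm deep (rails' top 37 mm above the table). Origin: middle of its underside; the carrier's foot rests 12 mm above it; raised 12 mm the carrier is still guided by the slot. Each carrier starts in the stand of its own letter.
- camera_stand: Inspection camera stand, fixed: dark steel base 110 x 120 x 14 mm, square aluminium column 354 mm tall near its far edge; carries the camera head at a height that differs from start to start. Origin: middle of the base's underside; its -x is the side the camera looks to.
- lens (a point): Middle of the lens glass (black 38 mm barrel in a 68 mm aluminium ring light, before a grey 70 x 50 x 50 mm head). The camera looks along this frame's -x: to the robot's side and 20 degrees (0.35 rad) below level; y is level, z up, leaning 20 degrees to the robot's side. 220 to 275 mm above the table.
- focus (a point): Point in the air on the lens axis, 150 mm in front of the lens glass; axes as the lens. 170 to 225 mm above the table. A carrier is shown properly with its centre here, its face square to the lens axis (so leaning 20 degrees, top away from the camera), foot bar down and level: its axes are then parallel to these (or turned half round about z).
- bushing: Loose steel bushing, 44 mm across, 30 mm tall, origin under its centre; bystander.
- disc: Loose flat round green carrier, 90 mm across, 10 mm thick, lying on the table, origin under its centre; bystander.
- block: Loose dark steel block 50 x 35 x 30 mm, origin under its centre; bystander.
- wrench: Loose steel wrench lying on the table; bystander.
- jar: Loose jar, 60 mm across, 75 mm tall, origin under its centre; bystander.
- punch: Loose steel punch standing on its 40 mm flange, 45 mm tall, origin under its centre; bystander.
There are look-alikes about, which are no part of the job. What is shaped like the stand_b but black is not meant.

How it is judged:
At the end, for the whole second after the job is handed in: One carrier gripped in the air, still, its centre within 25 mm of the focus, face square and foot bar down and level within 0.2 rad; the other two released, upright in their own stands within 20 mm of where they began, each pressing on its stand with under 3.8 N (so the light ones are left) (((distance between center_a and focus below 0.025 m and angle between the x axis of center_a and the x axis of focus, either way round below 0.2 rad and angle between the y axis of center_a and the y axis of focus, either way round below 0.2 rad and angle between carrier_a's own z axis and vertical below 0.75 rad and contact force between carrier_a and the fingers above 3 N and linear speed of carrier_a below 0.03 m/s and height (world z) of carrier_a above 0.08 m and contact force between carrier_a and camera_stand below 0.5 N and contact force between carrier_a and carrier_b below 0.5 N and distance of each of carrier_b, carrier_c from where it was at the start of the episode below 0.02 m and angle between each of carrier_b, carrier_c's own z axis and vertical below 0.25 rad and contact force between each of carrier_b, carrier_c and the fingers below 0.3 N and contact force between carrier_b and stand_b between 1 and 3.8 N and contact force between carrier_a and carrier_c below 0.5 N and contact force between carrier_c and stand_c between 1 and 3.8 N) or (distance between center_b and focus below 0.025 m and angle between the x axis of center_b and the x axis of focus, either way round below 0.2 rad and angle between the y axis of center_b and the y axis of focus, either way round below 0.2 rad and angle between carrier_b's own z axis and vertical below 0.75 rad and contact force between carrier_b and the fingers above 3 N and linear speed of carrier_b below 0.03 m/s and height (world z) of carrier_b above 0.08 m and contact force between carrier_b and camera_stand below 0.5 N and contact force between carrier_b and carrier_a below 0.5 N and distance of each of carrier_a, carrier_c from where it was at the start of the episode below 0.02 m and angle between each of carrier_a, carrier_c's own z axis and vertical below 0.25 rad and contact force between each of carrier_a, carrier_c and the fingers below 0.3 N and contact force between carrier_a and stand_a between 1 and 3.8 N and contact force between carrier_b and carrier_c below 0.5 N and contact force between carrier_c and stand_c between 1 and 3.8 N) or (distance between center_c and focus below 0.025 m and angle between the x axis of center_c and the x axis of focus, either way round below 0.2 rad and angle between the y axis of center_c and the y axis of focus, either way round below 0.2 rad and angle between carrier_c's own z axis and vertical below 0.75 rad and contact force between carrier_c and the fingers above 3 N and linear speed of carrier_c below 0.03 m/s and height (world z) of carrier_c above 0.08 m and contact force between carrier_c and camera_stand below 0.5 N and contact force between carrier_c and carrier_a below 0.5 N and distance of each of carrier_a, carrier_b from where it was at the start of the episode below 0.02 m and angle between each of carrier_a, carrier_b's own z axis and vertical below 0.25 rad and contact force between each of carrier_a, carrier_b and the fingers below 0.3 N and contact force between carrier_a and stand_a between 1 and 3.8 N and contact force between carrier_c and carrier_b below 0.5 N and contact force between carrier_b and stand_b between 1 and 3.8 N))); the arm keeps its last pose, push and grip.
It fails at once if the camera is knocked (over 4 N) (contact force between camera_stand and anything else above 4 N).
It fails at once if a bystander is moved more than 30 mm (distance of any of bushing, disc, block, wrench, jar, punch from where it was at the start of the episode above 0.03 m).
It also fails if it takes over 61 s, if anything falls off the work surface, if the arm or the gripper's body presses on something with over 40 N, if the wrist force passes 120 N, or if a joint passes its speed limit or range.

## Robot

A 6-joint arm with a two-finger parallel gripper is mounted at the origin on the work surface. World frame = base frame: x ahead of the robot, y to its left, z up, the work surface at z = 0. Lengths are in m, angles in rad, forces in N, time in s.
With the tool pointing down it reaches from about 0.35 to 0.775 m from the base axis. Payload 5.5 kg.
Tool frame: the origin (TCP) lies between the finger pads; the fingertips stand 14 mm ahead of it and the grasp point (between the pads) lies 5 mm behind it; x points along the fingers, z is the direction in which the jaws open and shut, and the axes are right-handed (so a half turn about x gives the same grasp; the last joint's range is limited). The gripper opens to 85 mm and grips with 20 to 120 N. Pads are 22 mm wide; open, the fingers measure 114 mm over their backs; the gripper's body (76 mm by 85 mm) begins 54 mm behind the grasp point. The pads swing forward as they close: fully open they stand 13 mm farther back than shut.
Start: joints at [-1.301, 0.313, 0.046, 1.304, 0, 1.431], TCP at [0.229, -0.527, 0.222] pointing down, gripper open.
Joint ranges: [-2.76, 2.76], [-0.86, 1.69], [-1.03, 1.26], [-2.2, 2.34], [-1.47, 1.5], [-3.14, 3.14]. Speed limits (rad/s): [2.57, 2.57, 3.14, 3.14, 3.14, 3.14].

## Interface

Orientations are given as a unit quaternion [w, x, y, z].
In Python, from rig import robot gives the robot as it stands.
- The arm moves only by the tool play_rows, never from a script. Its argument "series" is a list of rows, each a list of 7 numbers: the gripper command: -1 is fully open, 1 is shut, values between are in proportion, then the shift along the tool's x, y, z in units of 25 mm (1.0 is 25 mm), then the turn, a rotation vector about the tool's x, y, z in units of 5 degrees (1.0 is 5 degrees). A call has 1 to 12 rows; each row shifts and turns the pose as measured when the row begins, along the tool's axes as they then stand; what a row does not reach is not made up. A row lasts 1/10 s, in which the tool goes at most 50 mm and 8.59 degrees, less where a joint would pass 70% of its speed; a pose out of reach is approached as far as the arm can. A call is refused whole if a number of a shift passes 1 or a number of a turn 1, either way. A call with a gripper value outside its range is refused whole. The fingers move at their own pace and stop on an object; "grip_force" is the grip in N (left out, the last holds). Time passes only in rows, so rows that do not move let the fingers close. It gives the time, the measured TCP pose, the force and the opening at its end, in the units of the state.
- robot.get_state(): the state, without advancing time (a new reading comes with each control period).
- robot.capture(name): name is "scene" or "top"; returns (picture, depth): 400x640x3 uint8, red, green, blue; 400x640 float32, m along the optical axis (not along the pixel's ray), 0 where there is no reading.
- robot.camera_info(name): a dict with "camera_matrix" (3x3 intrinsics, pixels), "origin" and "rotation" of the camera in the world. Camera axes: x right, y down, z forward; pixel columns grow to the right and rows downward; lengths in m; the calibration is good to about 2 mm. A picture is of the moment at which its call begins. camera_info takes no time and is no camera call.
- robot.hand_in(): hands the job in, once; it reports no verdict.
The state is a dict: "time": time; "q": joint angles; "qvel": joint speeds; "tau": joint torques, N m; "eef_pos": TCP position; "eef_rot": TCP orientation; "force": force on the tool from outside, world axes, zero at the start; "torque": the same for the moment, N m; "finger_gap": finger opening in m.
Only numpy, scipy, OpenCV 4.12 (cv2) and the standard library are available. Lean on these libraries where they do the work, as an engineer would, in place of code of your own. Each camera call takes 0.05 s, during which the arm holds its last target. There are 200 camera calls.

## Working session

There is one attempt and no reset: what is moved stays moved. The work goes in short steps, Python scripts to look and compute and a tool call to move; the robot and the scene stay as the last step left them, time stands still between calls to the robot, and variables do not carry over. Pictures are saved under pics/ and viewed, about 8 in all and at most 12, crops included, and the job is handed in when it is done.

Besides the shell and the picture viewer there is one more tool, called after "Request:" by a JSON object that holds its "fn" and its "kwargs". play_rows: Moves the arm, as the interface text tells. Its arguments: {"type":"object","properties":{"series":{"type":"array","items":{"type":"array","items":{"type":"number"}}},"grip_force":{"type":"number"}},"required":["series"]}

```bash
mkdir -p pics; ls
cat > h.py <<'E'
import numpy as np, cv2
from rig import robot
def cap(n):
    im,d=robot.capture(n); i=robot.camera_info(n)
    return im,d,np.array(i['camera_matrix']),np.array(i['origin']),np.array(i['rotation'])
def cloud(d,K,o,R):
    v,u=np.mgrid[:d.shape[0],:d.shape[1]]
    p=np.stack([(u-K[0,2])/K[0,0]*d,(v-K[1,2])/K[1,1]*d,d],-1)
    return p@R.T+o
E
python3 - <<'E'
from h import *
for n in('top','scene'):
    im,d,K,o,R=cap(n); cv2.imwrite(f'pics/{n}0.png',im[:,:,::-1]); np.savez(f'{n}0.npz',im=im,d=d,K=K,o=o,R=R); print(n,K.tolist(),o,R.tolist())
print(robot.get_state())
E
```

```text
pics
top [[378.501502983174, 0.0, 313.0765179187344], [0.0, 378.501502983174, 197.2113495709018], [0.0, 0.0, 1.0]] [ 0.27580666 -0.0902801   1.26250843] [0.06998929110095721, -0.7026486316848003, 0.7053251403179105, -0.06247276173007912]
scene [[406.74191430743053, 0.0, 321.7438147797381], [0.0, 406.74191430743053, 208.43197630013645], [0.0, 0.0, 1.0]] [0.90786236 0.63598348 0.76076203] [-0.11886347338818036, 0.24771413946781756, 0.8546049577792907, -0.44063538888844683]
{'time': 0.1, 'q': array([-1.30059286e+00,  3.13943304e-01,  4.50552546e-02,  1.30359861e+00,
       -1.09621958e-05,  1.43118633e+00]), 'qvel': array([ 8.53630715e-05, -1.94302774e-03,  3.02234357e-03,  7.88830448e-04,
        7.45058007e-04, -5.58026082e-04]), 'tau': array([ 1.51302105e-03, -4.81727064e+01,  2.99242973e+01,  1.28227743e-02,
       -2.02160782e-04,  1.06544192e-05]), 'eef_pos': array([ 0.22895274, -0.52691814,  0.22067255]), 'eef_rot': array([ 0.59082588,  0.38819312,  0.59172951, -0.38741073]), 'force': array([-0.13709844, -0.59884551, -0.07146256]), 'torque': array([-0.03488638, -0.0290442 ,  0.05282819]), 'finger_gap': 0.08513839826522016}
```

View pics/top0.png

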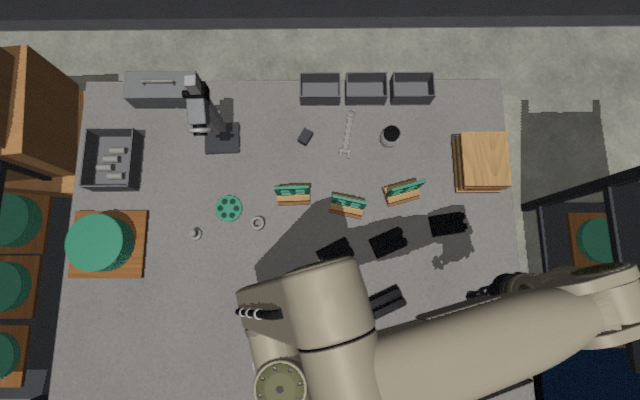

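View pics/scene0.png

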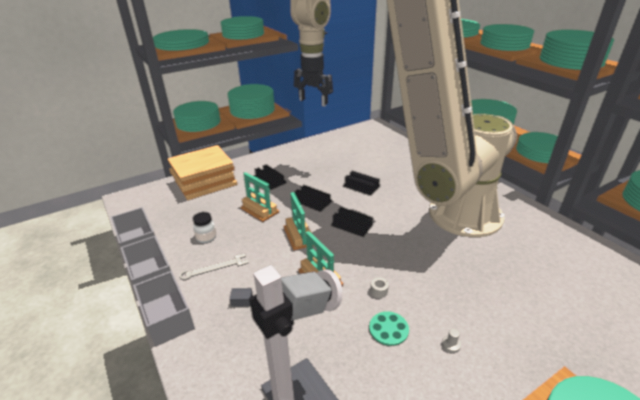

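```bash
cat >> h.py <<'E'
from scipy.spatial.transform import Rotation as Ro
def Rq(q): return Ro.from_quat(q,scalar_first=True).as_matrix()
E
python3 - <<'E'
from h import *
def ld(n):
    z=np.load(n+'0.npz'); im,d,K,o,q=[z[k] for k in('im','d','K','o','R')]
    return im,d,cloud(d,K,o,Rq(q))
im,d,P=ld('top')
print('table z',np.median(P[250:300,100:200,2]))
hsv=cv2.cvtColor(im,cv2.COLOR_RGB2HSV)
g=((hsv[:,:,0]>65)&(hsv[:,:,0]<95)&(hsv[:,:,1]>90)).astype(np.uint8)
n,l,s,c=cv2.connectedComponentsWithStats(g)
for i in range(1,n):
    if s[i,4]>30 and 270<c[i,0]<440 and c[i,1]<220:
        p=P[(l==i)&(d>0)]; t=p[(p[:,2]>0.112)&(p[:,2]<.135)]
        if len(t)<8: print(c[i],len(p),p.mean(0) if len(p) else 0);continue
        r=cv2.minAreaRect((t[:,:2]*1000).astype(np.float32)); 
        (vx,vy,_,_)=cv2.fitLine((t[:,:2]).astype(np.float32),cv2.DIST_L2,0,.01,.01).ravel()
        print(c[i],len(t),'z',np.percentile(t[:,2],[5,50,95]).round(3),'rect',r,'lineang',np.degrees(np.arctan2(vy,vx)), t[:,:2].mean(0))
# camera region
for n in('top','scene'):
    im,d,P=ld(n)
    m=(d>0)&(P[...,2]>.02)&(P[...,0]>.45)&(P[...,0]<.85)&(P[...,1]>.1)&(P[...,1]<.4)
    p=P[m]; print(n,len(p))
    for a in np.arange(.02,.46,.04):
        k=p[(p[:,2]>a)&(p[:,2]<a+.04)]
        if len(k): print(round(a,2),len(k),k.min(0).round(3),k.max(0).round(3),np.median(k,0).round(3))
# crops
a=cv2.imread('pics/top0.png')[60:240,170:450]; b=cv2.imread('pics/scene0.png')[160:400,150:400]
a=cv2.resize(a,None,fx=2.8,fy=2.8); cv2.imwrite('pics/ca.png',a)
b=cv2.resize(b,None,fx=2.4,fy=2.4,interpolation=cv2.INTER_CUBIC); cv2.imwrite('pics/cb.png',b)
E
```

```text
table z 0.0008738234252109178
[404.77922078 187.78787879] 121 z [0.115 0.121 0.123] rect ((528.7800903320312, -371.35931396484375), (10.58226203918457, 105.39523315429688), 15.838322639465332) lineang -74.3397 [ 0.52793276 -0.37018032]
[291.69516729 189.66171004] 117 z [0.115 0.121 0.125] rect ((524.1937255859375, -10.225929260253906), (10.241758346557617, 105.45140075683594), 2.450878381729126) lineang -88.12563 [ 0.52365021 -0.00968579]
[348.49609375 201.3984375 ] 115 z [0.116 0.121 0.124] rect ((485.50177001953125, -189.55886840820312), (103.42435455322266, 9.888949394226074), 77.62358093261719) lineang 77.36434 [ 0.48510657 -0.18948157]
top 1748
0.02 117 [0.707 0.224 0.02 ] [0.842 0.4   0.059] [0.836 0.355 0.042]
0.06 157 [0.745 0.224 0.06 ] [0.85 0.4  0.1 ] [0.838 0.359 0.083]
0.1 63 [0.745 0.225 0.1  ] [0.774 0.252 0.14 ] [0.747 0.228 0.122]
0.14 55 [0.745 0.224 0.141] [0.775 0.245 0.175] [0.748 0.227 0.157]
0.18 47 [0.746 0.224 0.18 ] [0.776 0.234 0.217] [0.755 0.226 0.196]
0.22 41 [0.642 0.203 0.223] [0.756 0.247 0.26 ] [0.687 0.214 0.258]
0.26 715 [0.639 0.203 0.26 ] [0.787 0.285 0.3  ] [0.686 0.228 0.288]
0.3 395 [0.692 0.214 0.3  ] [0.783 0.264 0.34 ] [0.728 0.234 0.306]
0.34 158 [0.744 0.224 0.34 ] [0.778 0.255 0.357] [0.758 0.238 0.352]
scene 5866
0.02 96 [0.747 0.229 0.024] [0.778 0.259 0.06 ] [0.763 0.256 0.052]
0.06 258 [0.746 0.229 0.061] [0.778 0.259 0.1  ] [0.767 0.257 0.08 ]
0.1 288 [0.747 0.229 0.1  ] [0.778 0.259 0.14 ] [0.767 0.257 0.121]
0.14 321 [0.747 0.229 0.14 ] [0.778 0.26  0.18 ] [0.768 0.257 0.161]
0.18 347 [0.747 0.23  0.18 ] [0.778 0.259 0.22 ] [0.767 0.257 0.2  ]
0.22 424 [0.655 0.222 0.22 ] [0.788 0.272 0.26 ] [0.706 0.263 0.252]
0.26 2629 [0.644 0.211 0.26 ] [0.788 0.288 0.3  ] [0.726 0.264 0.286]
0.3 1039 [0.701 0.216 0.3  ] [0.785 0.268 0.34 ] [0.75  0.256 0.307]
0.34 464 [0.747 0.226 0.34 ] [0.778 0.259 0.354] [0.764 0.248 0.352]
```

View pics/ca.png

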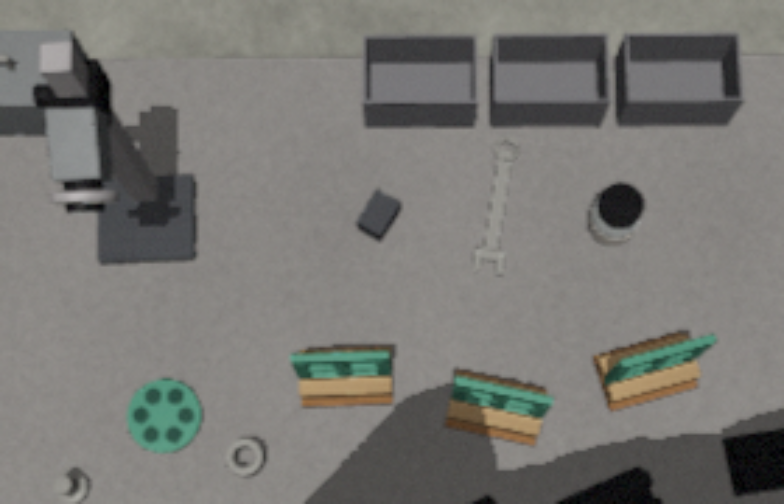

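View pics/cb.png

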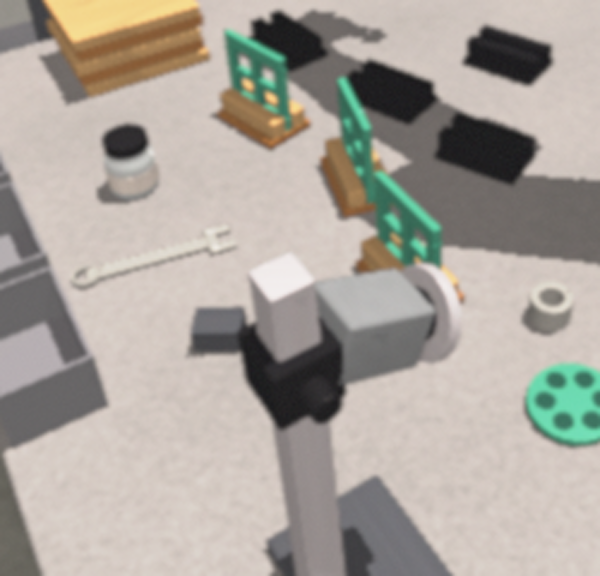

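Run:
```python
from h import *
def ld(n):
    z=np.load(n+'0.npz'); im,d,K,o,q=[z[k] for k in('im','d','K','o','R')]
    return im,d,cloud(d,K,o,Rq(q))
for n in('top','scene'):
    im,d,P=ld(n)
    m=(d>0)&(P[...,2]>.2)&(P[...,2]<.36)&(P[...,0]>.6)&(P[...,0]<.8)&(P[...,1]>.19)&(P[...,1]<.3)
    p=P[m]; c=im[m].astype(int)
    # head top plane, x .67-.735
    k=p[(p[:,0]>.672)&(p[:,0]<.73)&(p[:,1]>.22)&(p[:,1]<.265)&(p[:,2]>.27)]
    for it in range(4):
        ce=k.mean(0); nn=np.linalg.svd(k-ce)[2][2]; nn*=np.sign(nn[2]); r=(p-ce)@nn; k=p[(abs(r)<.003)&(p[:,0]>.66)&(p[:,0]<.74)]
    print(n,'plane n',nn.round(3),'tilt',np.degrees(np.arccos(nn[2])),'yaw',np.degrees(np.arctan2(-nn[1],-nn[0])),len(k),'c',ce.round(4))
    print(' bbox',k.min(0),k.max(0), cv2.minAreaRect((k[:,:2]*1000).astype(np.float32)))
    for xx in np.arange(.66,.74,.01):
        s=k[(k[:,0]>xx)&(k[:,0]<xx+.01)]
        if len(s): print('  ',round(xx,2),s[:,1].min().round(4),s[:,1].max().round(4))
    # axis frame with yaw 0
    t=np.radians(20); X=np.array([np.cos(t),0,np.sin(t)]); Z=np.array([-np.sin(t),0,np.cos(t)])
    a=p@X; z=p@Z
    for s in np.arange(.66,.84,.005):
        q=(a>=s)&(a<s+.005)
        if q.sum()>3: print('  a',round(s,3),q.sum(),'y',p[q,1].min().round(4),p[q,1].max().round(4),'z',z[q].min().round(4),z[q].max().round(4),'rgb',np.median(c[q],0))
    m=(d>0)&(P[...,2]>.345)&(P[...,2]<.36)&(P[...,0]>.73)&(P[...,0]<.8)&(P[...,1]>.2)&(P[...,1]<.28)
    print(' coltop',P[m].mean(0),cv2.minAreaRect((P[m][:,:2]*1000).astype(np.float32)))
    b=(d>0)&(abs(P[...,2]-.014)<.004)&(P[...,0]>.6)&(P[...,0]<.85)&(P[...,1]>.13)&(P[...,1]<.35)&(im.max(-1)<95)
    if b.sum()>20: print(' base',b.sum(),cv2.minAreaRect((P[b][:,:2]*1000).astype(np.float32)))
```

```text
top plane n [-0.34  -0.009  0.94 ] tilt 19.906588124199263 yaw 1.5610855459501138 407 c [0.6983 0.2374 0.2989]
 bbox [0.66542134 0.21181772 0.28430625] [0.73232898 0.2638439  0.31219256] ((698.578369140625, 237.6070098876953), (66.58172607421875, 50.0413703918457), 2.5899503231048584)
   0.66 0.2145 0.2583
   0.67 0.2121 0.2616
   0.68 0.2118 0.2606
   0.69 0.2135 0.2601
   0.7 0.213 0.262
   0.71 0.2149 0.261
   0.72 0.2142 0.2638
   0.73 0.2196 0.2282
  a 0.69 16 y 0.2177 0.2507 z 0.0128 0.0392 rgb [84.5 84.5 83.5]
  a 0.695 22 y 0.2172 0.2502 z 0.016 0.0376 rgb [26.5 26.5 28.5]
  a 0.7 28 y 0.2157 0.2657 z 0.0031 0.0483 rgb [83.  83.  80.5]
  a 0.705 50 y 0.2029 0.2638 z 0.0168 0.0534 rgb [148.5 144.5 144. ]
  a 0.71 45 y 0.2029 0.2647 z 0.0129 0.0541 rgb [138. 134. 135.]
  a 0.715 28 y 0.2179 0.2527 z 0.0204 0.0376 rgb [44.5 42.5 43. ]
  a 0.72 34 y 0.2141 0.2583 z 0.0148 0.0459 rgb [41.  41.  41.5]
  a 0.725 44 y 0.2116 0.2628 z -0.0048 0.0455 rgb [130.  131.5 132.5]
  a 0.73 42 y 0.2118 0.2616 z -0.002 0.0466 rgb [139.5 142.  142. ]
  a 0.735 31 y 0.2125 0.2619 z -0.0068 0.0476
[... 3484 characters left out ...]
.2468 0.288 z -0.0593 0.0351 rgb [48. 46. 48.]
  a 0.81 165 y 0.2553 0.288 z -0.0274 0.0488 rgb [49. 46. 48.]
  a 0.815 237 y 0.255 0.2876 z -0.0306 0.0625 rgb [44. 42. 44.]
  a 0.82 197 y 0.2271 0.2697 z -0.0314 0.0762 rgb [147. 138. 138.]
  a 0.825 281 y 0.2221 0.2693 z -0.0322 0.0756 rgb [149. 141. 141.]
  a 0.83 324 y 0.2185 0.2692 z -0.0235 0.0732 rgb [108.5 103.  101.5]
  a 0.835 361 y 0.2193 0.2682 z -0.0094 0.072 rgb [54. 53. 55.]
 coltop [0.7633099  0.24558486 0.35131025] ((762.5247802734375, 242.81146240234375), (30.108924865722656, 31.783166885375977), 2.324028730392456)
 base 232 ((751.7815551757812, 225.69529724121094), (43.645606994628906, 79.48346710205078), 74.24569702148438)
```

```bash
cat >> h.py <<'E'
T20=np.radians(20)
def down(yaw,s=1):  # tool x down, z = s*normal at yaw(deg)
    y=np.radians(yaw); x=np.array([0,0,-1.]); z=s*np.array([np.cos(y),np.sin(y),0]); return np.stack([x,np.cross(z,x),z],1)
def show(yaw,s=1):
    y=np.radians(yaw); n=np.array([np.cos(T20)*np.cos(y),np.cos(T20)*np.sin(y),np.sin(T20)]); zc=np.array([-np.sin(T20)*np.cos(y),-np.sin(T20)*np.sin(y),np.cos(T20)])
    x=-zc; z=s*n; return np.stack([x,np.cross(z,x),z],1)
def delta(pos,R):
    s=robot.get_state(); C=Rq(s['eef_rot']); p=np.array(s['eef_pos'])
    rv=np.degrees(Ro.from_matrix(C.T@R).as_rotvec())/5
    print('t',round(s['time'],2),'pos',p.round(4),'q',np.round(s['q'],2),'F',np.round(s['force'],2),'M',np.round(s['torque'],2),'gap',round(s['finger_gap'],4))
    print(' turn(units)',rv.round(2),'shift before turn',(C.T@(pos-p)/.025).round(2),'after turn',(R.T@(pos-p)/.025).round(2))
C_=(np.array([.5285,-.371,.107]),15.8); B_=(np.array([.4855,-.1895,.107]),-12.5); A_=(np.array([.524,-.010,.107]),2.2)
E
python3 - <<'E'
from h import *
print(Rq(robot.get_state()['eef_rot']).round(3))
for s in(1,-1): delta(C_[0]+[0,0,.055],down(C_[1],s))
E
```

```text
[[-0.     0.917  0.398]
 [ 0.002  0.398 -0.917]
 [-1.     0.    -0.002]]
t 0.1 pos [ 0.229  -0.5269  0.2207] q [-1.3   0.31  0.05  1.3  -0.    1.43] F [-0.14 -0.6  -0.07] M [-0.03 -0.03  0.05] gap 0.0851
 turn(units) [-1.646e+01 -1.000e-02 -2.000e-02] shift before turn [ 2.35 13.47 -0.94] after turn [ 2.35  2.74 13.23]
t 0.1 pos [ 0.229  -0.5269  0.2207] q [-1.3   0.31  0.05  1.3  -0.    1.43] F [-0.14 -0.6  -0.07] M [-0.03 -0.03  0.05] gap 0.0851
 turn(units) [ 1.954e+01 -2.000e-02  1.000e-02] shift before turn [ 2.35 13.47 -0.94] after turn [  2.35  -2.74 -13.23]
```

Request:
{"fn": "play_rows", "kwargs": {"series": [[-1, 0, 0, 0, -1, 0, 0], [-1, 0, 0, 0, -1, 0, 0], [-1, 0, 0, 0, -1, 0, 0], [-1, 0, 0, 0, -1, 0, 0], [-1, 0, 0, 0, -1, 0, 0], [-1, 0, 0, 0, -1, 0, 0], [-1, 0, 0, 0, -1, 0, 0], [-1, 0, 0, 0, -1, 0, 0], [-1, 0, 0, 0, -1, 0, 0], [-1, 0, 0, 0, -1, 0, 0], [-1, 0, 0, 0, -1, 0, 0], [-1, 0, 0, 0, -1, 0, 0]], "grip_force": 60}}

```text
time: 1.3
eef_pos: [0.2278, -0.5227, 0.2138]
eef_rot: [0.705, 0.031, 0.708, -0.02]
force: [-0.0, -0.3, 0.2]
finger_gap: 0.0855
```

```bash
python3 -c "
from h import *
delta(C_[0]+[0,0,.055],down(C_[1]))"
```

```text
t 1.3 pos [ 0.2278 -0.5227  0.2138] q [-1.3   0.32  0.04  1.3   0.    0.34] F [-0.04 -0.31  0.21] M [-0.01 -0.02 -0.01] gap 0.0855
 turn(units) [-3.97 -0.03 -0.18] shift before turn [ 2.11  6.87 11.58] after turn [ 2.07  2.56 13.23]
```

Request:
{"fn": "play_rows", "kwargs": {"series": [[-1, 0, 0, 0, -1, 0, 0], [-1, 0, 0, 0, -1, 0, 0], [-1, 0, 0, 0, -1, 0, 0], [-1, 0, 0, 0, -0.95, 0, 0], [-1, 0, 0.2, 1, 0, 0, 0], [-1, 0, 0.2, 1, 0, 0, 0], [-1, 0, 0.2, 1, 0, 0, 0], [-1, 0, 0.2, 1, 0, 0, 0], [-1, 0, 0.2, 1, 0, 0, 0], [-1, 0, 0.2, 1, 0, 0, 0], [-1, 0, 0.2, 1, 0, 0, 0], [-1, 0, 0.2, 1, 0, 0, 0]]}}

```text
time: 2.5
eef_pos: [0.4099, -0.4227, 0.2078]
eef_rot: [0.698, -0.09, 0.702, 0.11]
force: [-1.3, -1.0, 0.2]
finger_gap: 0.0853
```

```bash
python3 -c "
from h import *
delta(C_[0]+[0,0,.055],down(C_[1]))"
```

```text
t 2.5 pos [ 0.4099 -0.4227  0.2078] q [-0.94  0.37  0.09  1.32  0.01  0.35] F [-1.29 -1.05  0.2 ] M [-0.03 -0.01 -0.02] gap 0.0853
 turn(units) [ 0.08 -0.02 -0.33] shift before turn [1.84 0.61 5.14] after turn [1.83 0.7  5.13]
```

Request:
{"fn": "play_rows", "kwargs": {"series": [[-1, 0, 0.1, 1, 0, 0, -0.1], [-1, 0, 0.1, 1, 0, 0, -0.1], [-1, 0, 0.2, 1, 0, 0, -0.1], [-1, 0.2, 0.1, 1, 0, 0, 0], [-1, 0.4, 0.1, 0.8, 0, 0, 0], [-1, 0.4, 0, 0.2, 0, 0, 0], [-1, 0.2, 0, 0, 0, 0, 0], [-1, 0, 0, 0, 0, 0, 0]]}}

```text
time: 3.3
eef_pos: [0.5305, -0.3672, 0.1716]
eef_rot: [0.697, -0.099, 0.702, 0.104]
force: [-0.3, 0.7, -0.2]
finger_gap: 0.0855
```

Run:
```python
from h import *
delta(C_[0],down(C_[1]))
a=[]
im,d,K,o,q=cap('top'); P=cloud(d,K,o,Rq(q))
im2=cap('scene')[0]
cv2.imwrite('pics/c1.png',np.hstack([cv2.resize(im[130:250,350:470],(400,400)),cv2.resize(im2[130:250,200:320],(400,400))])[:,:,::-1])
```

```text
t 3.3 pos [ 0.5305 -0.3672  0.1716] q [-0.73  0.48  0.17  1.27 -0.    0.55] F [-0.28  0.73 -0.24] M [-0.02  0.02 -0.  ] gap 0.0855
 turn(units) [ 0.14 -0.07 -0.1 ] shift before turn [ 2.59 -0.15 -0.11] after turn [ 2.59 -0.12 -0.12]
```

View pics/c1.png

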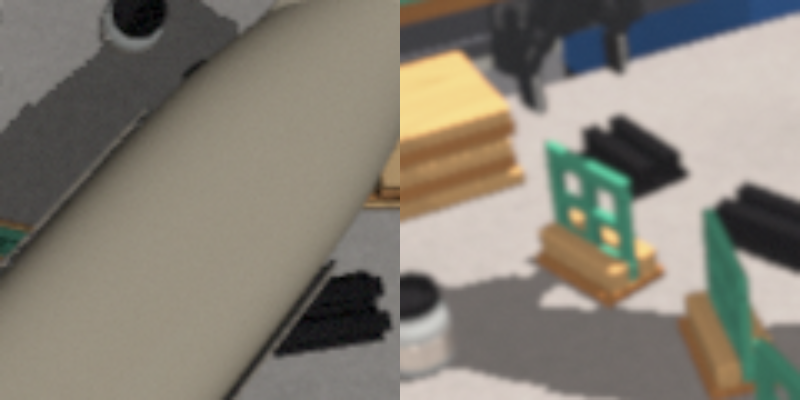

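Run:
```python
from h import *
im,d,K,o,q=cap('scene'); R=Rq(q); P=cloud(d,K,o,R)
s=robot.get_state(); p=np.array(s['eef_pos']); C=Rq(s['eef_rot'])
def pr(w): c=R.T@(w-o); return ((K@c/c[2])[:2]-[200,130])*400/120
for x in (-.005,.014): print(pr(p+C@[x,0,0]),pr(p+C@[x,0,.043]),pr(p+C@[x,0,-.043]))
print('carrier top ctr',pr(np.array([*C_[0][:2],.122])))
m=(d>0)&(np.linalg.norm(P-p,axis=-1)<.09); k=(P[m]-p)@C
print(np.c_[k.min(0),k.max(0)].round(3))
for a in np.arange(-.09,.03,.01):
    t=k[(k[:,0]>a)&(k[:,0]<a+.01)]
    if len(t): print(round(a,2),len(t),np.c_[t.min(0),t.max(0)].round(3)[1:].tolist())
```

```text
[177.48601077 104.8741246 ] [139.34015033 123.73567158] [214.02612274  86.80655369]
[180.07734049 123.65348529] [142.34522376 142.74710517] [216.2353836  105.35639542]
carrier top ctr [185.5670796  157.34733624]
[[-0.089  0.089]
 [-0.059  0.054]
 [-0.061  0.06 ]]
-0.09 32 [[-0.013, 0.018], [-0.036, 0.031]]
-0.08 42 [[-0.01, 0.017], [-0.05, 0.053]]
-0.07 44 [[-0.01, 0.014], [-0.061, 0.059]]
-0.06 46 [[-0.012, 0.013], [-0.058, 0.06]]
-0.05 46 [[-0.013, 0.014], [-0.055, 0.057]]
-0.04 49 [[-0.014, 0.013], [-0.057, 0.058]]
-0.03 29 [[-0.013, 0.012], [-0.048, 0.056]]
-0.02 2 [[-0.005, -0.005], [-0.044, 0.047]]
```

Request:
{"fn": "play_rows", "kwargs": {"series": [[-1, 0.8, -0.1, -0.1, 0.1, 0, 0], [-1, 0.8, 0, 0, 0, 0, -0.1], [-1, 0.5, 0, 0, 0, 0, 0], [-1, 0.2, 0, 0, 0, 0, 0], [-1, 0, 0, 0, 0, 0, 0]]}}

```text
time: 3.95
eef_pos: [0.5276, -0.3754, 0.1186]
eef_rot: [0.701, -0.099, 0.701, 0.093]
force: [0.3, -0.0, 0.0]
finger_gap: 0.0856
```

```bash
python3 -c "
from h import *
delta(C_[0],down(C_[1]))"
```

```text
t 3.95 pos [ 0.5276 -0.3754  0.1186] q [-0.74  0.49  0.06  1.13 -0.01  0.56] F [ 0.28 -0.02  0.02] M [0.03 0.02 0.01] gap 0.0856
 turn(units) [-0.04 -0.01  0.09] shift before turn [0.46 0.16 0.08] after turn [0.46 0.16 0.08]
```

Go down the rest and close.

Request:
{"fn": "play_rows", "kwargs": {"series": [[-1, 0.4, 0.1, 0.1, 0, 0, 0.1], [-1, 0.1, 0.1, 0, 0, 0, 0], [1, 0, 0, 0, 0, 0, 0], [1, 0, 0, 0, 0, 0, 0], [1, 0, 0, 0, 0, 0, 0], [1, 0, 0, 0, 0, 0, 0], [1, 0, 0, 0, 0, 0, 0], [1, 0, 0, 0, 0, 0, 0]]}}

```text
time: 4.75
eef_pos: [0.5303, -0.3707, 0.1083]
eef_rot: [0.701, -0.097, 0.7, 0.095]
force: [0.5, 0.4, 0.2]
finger_gap: 0.0074
```

```bash
python3 -c "
from h import *
delta(C_[0],down(C_[1]))"
```

```text
t 4.75 pos [ 0.5303 -0.3707  0.1083] q [-0.73  0.5   0.05  1.11 -0.    0.56] F [0.54 0.41 0.18] M [ 0.06 -0.06 -0.  ] gap 0.0074
 turn(units) [-0.03  0.02  0.03] shift before turn [ 0.05  0.01 -0.07] after turn [ 0.05  0.01 -0.07]
```

Request:
{"fn": "play_rows", "kwargs": {"series": [[1, -0.2, 0, 0, 0, 0, 0], [1, -0.2, 0, 0, 0, 0, 0], [1, -0.1, 0, 0, 0, 0, 0], [1, 0, 0, 0, 0, 0, 0], [1, 0, 0, 0, 0, 0, 0]]}}

```text
time: 5.25
eef_pos: [0.5278, -0.3686, 0.1174]
eef_rot: [0.699, -0.094, 0.702, 0.098]
force: [-0.1, 0.3, -6.2]
finger_gap: 0.0074
```

Run:
```python
from h import *
delta(C_[0],down(C_[1]))
im,d,K,o,q=cap('scene'); P=cloud(d,K,o,Rq(q))
for i in range(4): print(robot.get_state()['force'].round(2)); robot.capture('top')
cv2.imwrite('pics/c2.png',cv2.resize(im[100:250,190:390],(800,600),interpolation=cv2.INTER_CUBIC)[:,:,::-1])
```

```text
t 5.25 pos [ 0.5278 -0.3686  0.1174] q [-0.73  0.5   0.06  1.14 -0.    0.56] F [-0.07  0.33 -6.21] M [-0.04 -0.04  0.01] gap 0.0074
 turn(units) [-0.04 -0.04 -0.06] shift before turn [ 0.42 -0.1   0.  ] after turn [ 0.42 -0.1  -0.  ]
[-0.2   0.31 -7.28]
[ 0.38 -0.32 -7.09]
[ 0.03  0.17 -6.6 ]
[-0.77  0.79 -7.03]
```

View pics/c2.png

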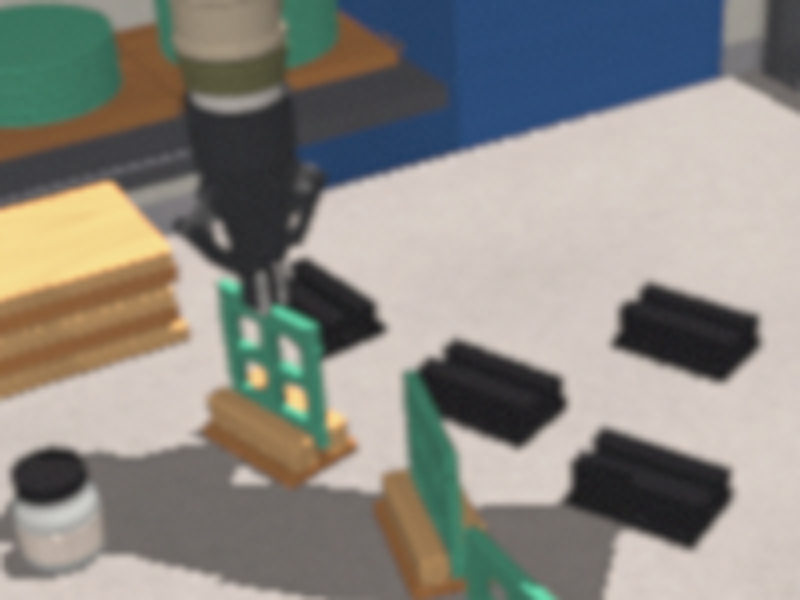

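Request:
{"fn": "play_rows", "kwargs": {"series": [[1, -0.5, 0, 0, 0, 0, 0], [1, -0.6, 0, 0, 0, 0, 0], [1, -0.8, 0, 0, 0, 0, 0], [1, -0.8, 0, 0, 0, 0, 0], [1, -0.8, 0, 0, 0, 0, 0], [1, -0.8, 0, 0, 0, 0, 0], [1, -0.8, 0, 0, 0, 0, 0], [1, -0.8, 0, 0, 0, 0, 0], [1, -0.5, 0, 0, 0, 0, 0], [1, -0.2, 0, 0, 0, 0, 0], [1, 0, 0, 0, 0, 0, 0], [1, 0, 0, 0, 0, 0, 0]], "grip_force": 90}}

```text
time: 6.7
eef_pos: [0.5278, -0.3688, 0.2985]
eef_rot: [0.7, -0.096, 0.701, 0.096]
force: [0.0, 0.2, -7.0]
finger_gap: 0.0058
```

```bash
cat >> h.py <<'E'
F_=np.array([.489,.230,.242])
E
python3 - <<'E'
from h import *
delta(np.array([.48,.23,.27]),down(2.6))
for i in range(4): print(robot.get_state()['force'].round(2)); robot.capture('top')
E
```

```text
t 6.7 pos [ 0.5278 -0.3688  0.2985] q [-0.73  0.46  0.44  1.56 -0.    0.56] F [ 0.02  0.15 -7.02] M [ 0.06 -0.04 -0.01] gap 0.0058
 turn(units) [ 2.61 -0.01  0.  ] shift before turn [ 1.13 23.58  4.61] after turn [ 1.14 24.01 -0.82]
[ 0.02  0.15 -7.02]
[ 0.05 -0.71 -6.84]
[ 0.83 -0.42 -6.49]
[-0.74 -0.35 -6.83]
```

Request:
{"fn": "play_rows", "kwargs": {"series": [[1, -0.05, 0.3, 0, 0.7, 0, 0], [1, -0.05, 0.6, 0, 0.9, 0, 0], [1, -0.05, 0.9, 0, 1, 0, 0], [1, 0, 1, -0.05, 0, 0, 0], [1, 0, 1, -0.05, 0, 0, 0], [1, 0, 1, -0.05, 0, 0, 0], [1, 0, 1, -0.05, 0, 0, 0], [1, 0, 1, -0.05, 0, 0, 0], [1, 0, 1, -0.05, 0, 0, 0], [1, 0, 1, -0.05, 0, 0, 0], [1, 0, 1, -0.05, 0, 0, 0], [1, 0, 1, -0.05, 0, 0, 0]]}}

```text
time: 8.1
eef_pos: [0.4959, -0.0922, 0.293]
eef_rot: [0.702, -0.008, 0.712, 0.013]
force: [0.9, 0.3, -7.0]
finger_gap: 0.006
```

Run:
```python
from h import *
delta(np.array([.48,.23,.27]),down(2.6))
```

```text
t 8.1 pos [ 0.4959 -0.0922  0.293 ] q [-0.34  0.18  0.04  1.45  0.    1.2 ] F [ 0.88  0.3  -6.97] M [ 0.01 -0.06  0.01] gap 0.006
 turn(units) [-0.18 -0.15 -0.09] shift before turn [ 1.03 12.89 -0.25] after turn [ 0.92 12.9  -0.05]
```

Request:
{"fn": "play_rows", "kwargs": {"series": [[1, 0, 1, 0, 0, 0, 0], [1, 0, 1, 0, 0, 0, 0], [1, 0, 1, 0, 0, 0, 0], [1, 0, 1, 0, 0, 0, 0], [1, 0, 1, 0, 0, 0, 0], [1, 0, 1, 0, 0, 0, 0], [1, 0, 1, 0, 0, 0, 0], [1, 0, 1, 0, 0, 0, 0], [1, 0, 1, 0, 0, 0, 0], [1, 0, 0.9, 0, 0, 0, 0], [1, 0, 0.6, 0, 0, 0, 0], [1, 0, 0.2, 0, 0, 0, 0]]}}

```text
time: 9.3
eef_pos: [0.4818, 0.189, 0.2905]
eef_rot: [0.699, -0.008, 0.714, 0.015]
force: [0.6, -0.5, -7.2]
finger_gap: 0.0056
```

Run:
```python
from h import *
delta(F_,show(2.6))
```

```text
t 9.3 pos [0.4818 0.189  0.2905] q [0.21 0.21 0.07 1.46 0.01 1.75] F [ 0.59 -0.47 -7.24] M [-0.03 -0.04  0.05] gap 0.0056
 turn(units) [-0.17 -4.24 -0.08] shift before turn [1.95 1.61 0.38] after turn [ 1.95  1.63 -0.32]
```

Request:
{"fn": "play_rows", "kwargs": {"series": [[1, 0, 0.4, 0, 0, -0.5, 0], [1, 0, 0.5, 0, 0, -0.8, 0], [1, 0, 0.4, 0, -0.1, -0.8, 0], [1, 0.2, 0.1, 0, 0, -0.8, 0], [1, 0.3, 0, 0, 0, -0.6, 0], [1, 0.4, 0, 0, 0, -0.4, 0], [1, 0.3, 0, 0, 0, 0, 0], [1, 0, 0, 0, 0, 0, 0]]}}

```text
time: 10.1
eef_pos: [0.483, 0.2213, 0.2548]
eef_rot: [0.81, -0.01, 0.586, 0.017]
force: [0.3, 0.0, -7.5]
finger_gap: 0.006
```

Run:
```python
from h import *
delta(F_,show(2.6))
```

```text
t 10.1 pos [0.483  0.2213 0.2548] q [ 0.33 -0.03 -0.33  0.96 -0.09  1.85] F [ 0.28  0.02 -7.46] M [-0.05  0.84 -0.05] gap 0.006
 turn(units) [-0.08 -0.36 -0.01] shift before turn [0.57 0.34 0.08] after turn [0.57 0.34 0.06]
```

Request:
{"fn": "play_rows", "kwargs": {"series": [[1, 0.3, 0.2, 0, 0, -0.3, 0], [1, 0.2, 0.1, 0, 0, -0.1, 0], [1, 0, 0, 0, 0, 0, 0], [1, -0.02, 0, 0, 0, 0, 0], [1, -0.02, 0, 0, 0, 0, 0]]}}

```text
time: 10.6
eef_pos: [0.4872, 0.2274, 0.2434]
eef_rot: [0.818, -0.01, 0.574, 0.015]
force: [0.4, 0.0, -6.9]
finger_gap: 0.0059
```

Run:
```python
from h import *
delta(F_,show(2.6))
im,d,K,o,q=cap('scene'); P=cloud(d,K,o,Rq(q))
im2,d2,K2,o2,q2=cap('top'); P2=cloud(d2,K2,o2,Rq(q2))
delta(F_,show(2.6))
f=np.array([.503,.2306,.203])
S=show(2.6)
for n,im_,d_,Q in(('scene',im,d,P),('top',im2,d2,P2)):
    h=cv2.cvtColor(im_,cv2.COLOR_RGB2HSV)
    m=(h[:,:,0]>65)&(h[:,:,0]<95)&(h[:,:,1]>90)&(d_>0)&(np.linalg.norm(Q-f,axis=-1)<.12)
    k=(Q[m]-f)@np.c_[S[:,2],S[:,1],-S[:,0]]
    print(n,m.sum(),np.percentile(k,[1,50,99],axis=0).round(4).tolist())
    if m.sum()>50:
        c=Q[m].mean(0); nn=np.linalg.svd(Q[m]-c)[2][2]; print(' normal',nn.round(3),'want',S[:,2].round(3))
b=cv2.resize(im[180:400,200:420],(600,600),interpolation=cv2.INTER_CUBIC); cv2.imwrite('pics/f1.png',b[:,:,::-1])
```

```text
t 10.6 pos [0.4872 0.2274 0.2434] q [ 0.35 -0.03 -0.37  0.9  -0.1   1.86] F [ 0.44  0.01 -6.86] M [-0.09  0.92 -0.02] gap 0.0059
 turn(units) [-0.1  -0.03  0.02] shift before turn [0.08 0.1  0.05] after turn [0.08 0.1  0.05]
t 10.7 pos [0.4873 0.2275 0.2436] q [ 0.35 -0.03 -0.37  0.9  -0.1   1.86] F [-0.54  0.08 -7.66] M [ 0.   0.9 -0. ] gap 0.0059
 turn(units) [-0.1  -0.02  0.02] shift before turn [0.08 0.1  0.04] after turn [0.08 0.1  0.04]
scene 1736 [[-0.0061, -0.0535, -0.0498], [0.001, 0.0049, 0.0046], [0.005, 0.0514, 0.0558]]
 normal [0.95  0.042 0.309] want [0.939 0.043 0.342]
top 134 [[-0.0043, -0.0607, -0.037], [0.0001, -0.0342, 0.0357], [0.0032, 0.0073, 0.0796]]
 normal [0.947 0.01  0.321] want [0.939 0.043 0.342]
```

View pics/f1.png

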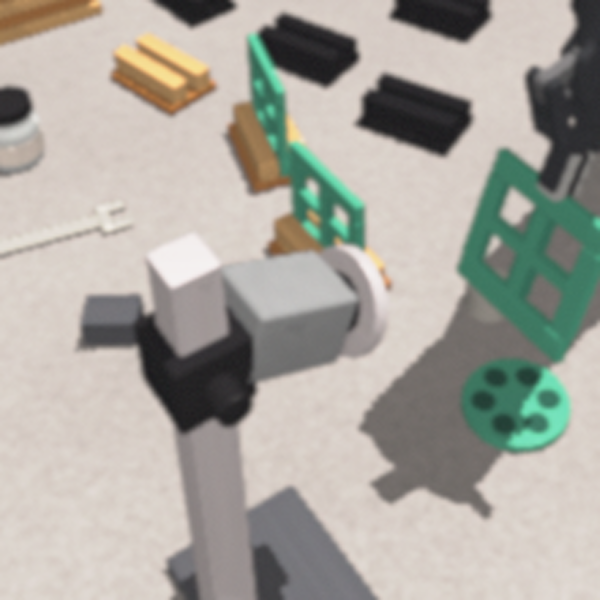

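```bash
python3 -c "
from h import *
s=robot.get_state(); print(np.abs(s['qvel']).max(), s['time'])
print(robot.hand_in())"
```

```text
0.00617249034093886 10.7
the job is handed in; nothing more can be done
None
```

I found the heavy carrier, took it out of its stand and handed the job in at 10.7 s while still holding it in front of the inspection camera. No verdict was reported.

- **Which carrier:** I hefted only one, the rightmost carrier (at about x 0.53, y -0.37). Clear of its slot it pulled down with about 6.8 N, or roughly 0.69 kg, which no light carrier could do. I did not touch the other two, and the last picture shows both still in their own wooden stands.
- **Position:** My estimate of the focus, from both cameras' depth, is (0.503, 0.231, 0.203). The carrier's centre measured within about 5 mm of it in the scene view. The top view showed only part of the carrier, so it confirmed little.
- **Angle:** The tool's own pose was within 1 degree of square. The face measured about 2 degrees off in the scene view and also about 2 degrees off in the top view, inside the 0.2 rad limit. The focus point itself is uncertain by about 5 mm, mostly in how far the lens glass sits back.
- **Disagreement:** The finger opening read about 6 mm on a 10 mm plate. The lift force and the picture both showed a firm hold, so I did not act on it.
- **Holding still:** The arm was nearly motionless at hand-in, with joint speeds of at most 0.006 rad/s. The last picture showed nothing touching the camera.

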